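Clip the lid onto the acrylic canister

ROBOT

A 6-joint arm with a two-finger parallel gripper is mounted at the origin on the work surface. World frame = base frame: x ahead of the robot, y to its left, z up, the work surface at z = 0. Lengths are in m, angles in rad, forces in N, time in s.
With the tool pointing down it reaches from about 0.325 to 0.85 m from the base axis. Payload 15.5 kg.
Tool frame: the origin (TCP) lies at the very end of the fingers, on their centre line; the grasp point (between the pads) lies 19 mm behind it; y points along the fingers, x is the direction in which the jaws open and shut, and the axes are right-handed (so a half turn about y gives the same grasp; the last joint's range is limited). The gripper opens to 91 mm and grips with 3 to 60 N. Pads are 32 mm wide; open, the fingers measure 118 mm over their backs; the gripper's body (76 mm by 178 mm) begins 60 mm behind the grasp point.
Start: joints at [1.081, 0.494, 1.345, -0, 1.302, -0.096], TCP at [0.24, 0.577, 0.214] pointing down, gripper open.
Joint ranges: [-2.91, 2.91], [-0.82, 2.16], [0.22, 2.67], [-1.22, 4.37], [0.12, 2.79], [-3.08, 3.08]. Speed limits (rad/s): [1.89, 1.89, 2.57, 3.01, 3.01, 3.01].

INTERFACE

Orientations are given as a unit quaternion [x, y, z, w].
In Python, from station import env gives the robot as it stands.
- The arm moves only by the tool step_arm, never from a script. Its argument "increments" is a list of rows, each an object with "linear": the shift along the tool's x, y, z scaled (see below), a list of three; "delta_rot": the turn, a rotation vector about the tool's x, y, z scaled (see below), a list of three; "hand": the finger opening in mm, from 0 to 91.2. A call has 1 to 10 rows; each row is the pose to reach, as a shift and turn from the pose measured when the call began, along the tool's axes at that moment; what a row does not reach only later rows make up. The controller multiplies each number of a shift by 0.5 m and each number of a turn by 90 degrees. A row lasts 1/12 s, in which the tool goes at most 41.7 mm and 7.16 degrees, less where a joint would pass 70% of its speed; a pose out of reach is approached as far as the arm can. A call with a number of a shift or a turn outside -1 to 1 is refused whole. A call with a gripper value outside its range is refused whole. The fingers move at their own pace and stop on an object; "force" is the grip in N (left out, the last holds). Time passes only in rows, so rows that repeat a pose let the fingers close. It gives the time, the measured TCP pose, the force and the opening at its end, in the units of the state.
- env.sense(): the state, without advancing time (a new reading comes with each control period).
- env.capture(name): name is "side" or "top" or "wrist"; returns a dict with "pixels" (420x560x3 uint8, red, green, blue), "intrinsics" (3x3 intrinsics, pixels), "dist_coeffs" ([k1, k2, p1, p2, k3] as OpenCV has them; the pictures are not rectified), "rvec" (rotation vector, rad) and "tvec" (3), from world to camera coordinates, as OpenCV has them; the wrist camera has in their place "mount" (4x4, takes a point from camera to tool coordinates, whose origin is the TCP and whose axes are the tool frame's). Camera axes: x right, y down, z forward; pixel columns grow to the right and rows downward; lengths in m; the calibration is good to about 2 mm. A picture is of the moment at which its call begins: read the wrist's pose just before it. There is no depth.
- env.close_job(): hands the job in, once; it reports no verdict.
The state is a dict: "clock": time; "qpos": joint angles; "joint_vel": joint speeds; "effort": joint torques, N m; "ee_pos": TCP position; "eef_rot": TCP orientation; "wrist_force": force on the tool from outside, world axes, zero at the start; "ft_torque": the same for the moment, N m; "width": finger opening in m.
Only numpy, scipy, OpenCV 4.12 (cv2) and the standard library are available. Lean on these libraries where they do the work, as an engineer would, in place of code of your own. Each camera call takes 0.05 s, during which the arm holds its last target.

TASK

Pick the coral-red lid up by its handle, set it squarely on the clear canister between its two brass snap hooks, and press it down until both hooks have clicked over its edges and it sits level on the rim; then let go. Feel your way down and never press on the canister with more than about 35 N, or it will crack. Leave the sunglasses, the pebble sculpture and the key hook alone.

Things in the scene. Friction and masses are not known exactly. Their poses are not given: they have to be found in the camera images.
- canister: Clear square acrylic canister fixed by a 116 mm square, 6 mm thick brass base. Origin: centre of the underside, z up. Teal collar on top, 100 mm square outside, mouth 88 mm square; collar height is set by hand, hidden and steady: its level rim lies 77 to 99 mm above the origin, to be felt. Snap hooks at the middle of its +y and -y sides. It cracks above 35 N from the lid.
- lid_grip (a point): Centre of the lid's handle, axes as the lid's. Lid: coral-red plate 100 x 100 x 12 mm, 0.15 to 0.27 kg, with an upright brass bar handle on top, 20 mm thick in x, 56 mm long in y, 36 mm tall. This point is 18 mm below the handle's top and 30 mm above the plate's underside. Grip across the 20 mm. On the canister the handle lies along canister y; a half turn makes no difference.
- lid: The same lid; origin at the centre of the plate's underside, 30 mm below lid_grip. A square plug under the plate, 83 mm wide tapering to 80 mm, reaches 10 mm down into the mouth; the lid stands on it. The push takes about 3 to 11 N on the hooks' slopes, eases as the plate passes the barbs, and rises hard on the rim.
- hook_a (a joint): Brass snap hook on the canister's +y side, a spring hinge, rad: 0 upright (free, or clicked over the lid), about 0.1 while the lid's edge spreads it. 24 mm wide; top 45 mm above the rim, outer side 60 mm from the canister's axis. Barb: inner face 46 mm from the axis, flat underside 13.5 mm above the rim (1.5 mm above a seated plate). Slope above it opens to 54 mm at 39 mm above the rim.
- hook_b (a joint): The same hook on the -y side, 1.4 times as stiff, so the two may click at different moments.
- shades_black: Black plastic sunglasses standing on the credenza, 140 mm wide, 45 mm tall, 110 mm deep; origin under the middle of the front frame. Leave alone.
- shades_amber: Amber plastic sunglasses, same size and origin. Leave alone.
- pebbles: White ceramic stacked-pebble sculpture, 68 mm across, 76 mm tall; origin under its centre. Leave alone.
- key_hook: Brass-toned steel key hook on a round 80 mm foot, fixed, 170 mm tall, hook pointing to -x; origin under the foot's centre. Leave alone.
Mind the look-alikes: they are no part of the job. Of the things that look like the lid, take the one that is farthest to the robot's right at the start.

How it is judged:
By the outcome, as a careful person would: the job done as asked, in the order asked, and still so for the second after the job is handed in, with the robot touching nothing.
It also fails if it takes over 72 s, if anything falls off the work surface, if the arm or the gripper's body presses on something with over 40 N, if the wrist force passes 120 N, or if a joint passes its speed limit or range.

## Working session

There is one attempt and no reset: what is moved stays moved. The work goes in short steps, Python scripts to look and compute and a tool call to move; the robot and the scene stay as the last step left them, time stands still between calls to the robot, and variables do not carry over. Pictures are saved under pics/ and viewed, and the job is handed in when it is done.

Besides the shell and the picture viewer there is one more tool, called after "Emit:" as name(argument=value, ...), one argument or row to a line, values as JSON. step_arm: Moves the arm, as the interface text tells. Its arguments: {"type":"object","properties":{"increments":{"type":"array"},"force":{"type":"number"}},"required":["increments"]}

```bash
mkdir -p pics; ls; cat > h.py <<'E'
import numpy as np, cv2
from scipy.spatial.transform import Rotation as R
from station import env
def cam(n):
    s=env.sense(); c=env.capture(n)
    if 'mount' in c:
        T=np.eye(4);T[:3,:3]=R.from_quat(s['eef_rot']).as_matrix();T[:3,3]=s['ee_pos']
        T=T@np.array(c['mount']); c['Rwc']=T[:3,:3]; c['o']=T[:3,3]
    else:
        Rm=cv2.Rodrigues(np.array(c['rvec'],float))[0]; c['Rwc']=Rm.T; c['o']=-Rm.T@np.array(c['tvec'],float).ravel()
    return c
def ray(c,uv):
    uv=np.array(uv,float).reshape(-1,1,2)
    p=cv2.undistortPoints(uv,np.array(c['intrinsics'],float),np.array(c['dist_coeffs'],float)).reshape(-1,2)
    d=np.c_[p,np.ones(len(p))]@c['Rwc'].T
    return c['o'],d
def onz(c,uv,z):
    o,d=ray(c,uv); return o+d*((z-o[2])/d[:,2])[:,None]
def proj(c,P):
    P=np.array(P,float).reshape(-1,3); Rm=c['Rwc'].T
    return cv2.projectPoints(P,cv2.Rodrigues(Rm)[0],-Rm@c['o'],np.array(c['intrinsics'],float),np.array(c['dist_coeffs'],float))[0].reshape(-1,2)
def save(c,n): cv2.imwrite('pics/'+n,c['pixels'][:,:,::-1])
E
python3 - <<'E'
from h import *
import pickle
for n in ['side','top','wrist']:
    c=cam(n); save(c,n+'0.png'); pickle.dump(c,open(n+'0.pkl','wb')); print(n,c['o'].round(3),c['Rwc'][:,2].round(2))
print(env.sense())
E
```

```text
pics
side [ 0.299 -1.031  0.786] [ 0.22  0.79 -0.57]
top [ 0.278 -0.032  1.457] [ 0.23 -0.01 -0.97]
wrist [0.17  0.607 0.385] [ 0.25 -0.11 -0.96]
{'clock': 0.15, 'qpos': array([ 1.08052383e+00,  4.94032620e-01,  1.34597767e+00, -1.69806480e-05,
        1.30249236e+00, -9.54900752e-02]), 'joint_vel': array([ 2.79978333e-04, -1.53659073e-03, -8.54517812e-04, -6.57887899e-04,
       -5.07369180e-05, -5.07129719e-04]), 'effort': array([ 2.80084874e-03, -8.79204512e+01, -3.82056677e+01,  7.11509725e-02,
        5.00021107e-02,  2.44364742e-06]), 'ee_pos': array([0.24024121, 0.57667351, 0.21348388]), 'eef_rot': array([ 0.58850298,  0.39195536, -0.39251687, -0.58818853]), 'wrist_force': array([0.83109731, 0.09786549, 0.31052119]), 'ft_torque': array([-0.05846272, -0.02087836,  0.00586665]), 'width': 0.0909504729699632}
```

View pics/side0.png

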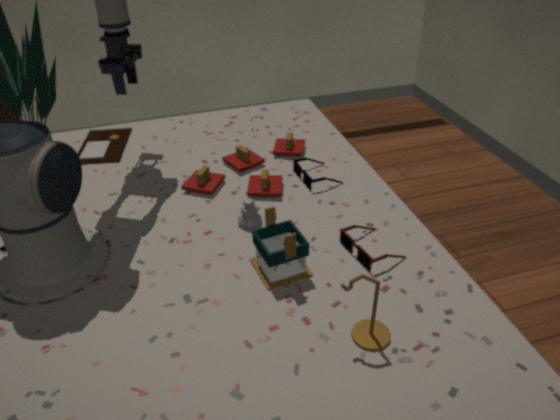

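View pics/top0.png

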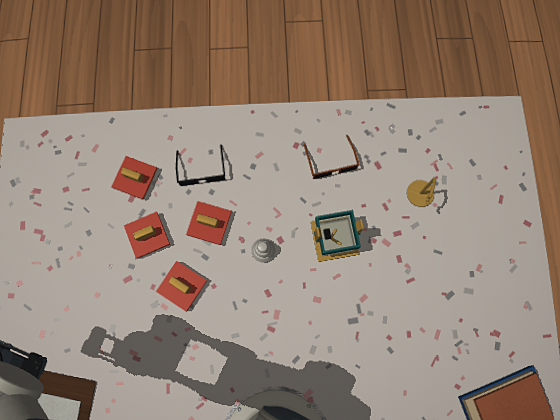

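View pics/wrist0.png

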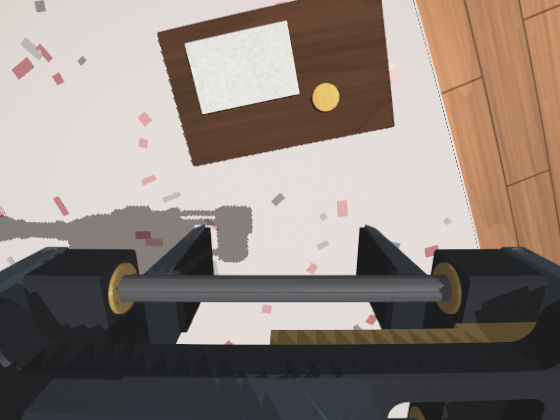

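```bash
python3 - <<'E'
from h import *
import pickle
c=pickle.load(open('top0.pkl','rb')); im=c['pixels']
hsv=cv2.cvtColor(im,cv2.COLOR_RGB2HSV)
m=((hsv[...,0]<8)|(hsv[...,0]>172))&(hsv[...,1]>140)&(hsv[...,2]>90)
m=m.astype(np.uint8)
n,l,st,ce=cv2.connectedComponentsWithStats(m)
for i in range(1,n):
    if st[i,4]>200:
        mm=(l==i).astype(np.uint8)
        mm=cv2.morphologyEx(mm,cv2.MORPH_CLOSE,np.ones((15,15)))
        ct=max(cv2.findContours(mm,0,cv2.CHAIN_APPROX_NONE)[0],key=cv2.contourArea)
        P=onz(c,ct.reshape(-1,2),0.022)[:,:2].astype(np.float32)
        r=cv2.minAreaRect(P); print(st[i],ce[i].round(),'rect',np.round(r[0],4),np.round(r[1],3),round(r[2],1), np.median(im[l==i],axis=0))
# teal
m=((hsv[...,0]>75)&(hsv[...,0]<100)&(hsv[...,1]>120)).astype(np.uint8)
n,l,st,ce=cv2.connectedComponentsWithStats(m)
for i in range(1,n):
    if st[i,4]>100: print('teal',st[i],ce[i])
a=im[190:290,270:410]; b=im[170:270,150:290]
cv2.imwrite('pics/crop0.png',cv2.resize(np.hstack([b,a])[:,:,::-1],None,fx=2.8,fy=2.8,interpolation=cv2.INTER_CUBIC))
s=pickle.load(open('side0.pkl','rb'))['pixels'][200:300,220:340]
cv2.imwrite('pics/crop1.png',cv2.resize(s[:,:,::-1],None,fx=5,fy=5,interpolation=cv2.INTER_CUBIC))
E
```

```text
[112 156  45  43 908] [134. 178.] rect [0.7375 0.371 ] [0.1 0.1] 66.1 [162.  65.  52.]
[ 187  202   44   43 1012] [208. 223.] rect [0.595  0.1584] [0.1   0.099] 71.1 [163.5  66.   53. ]
[124 212  45  46 963] [146. 235.] rect [0.569  0.3326] [0.101 0.1  ] 21.5 [169.  72.  58.]
[ 157  261   49   50 1053] [181. 286.] rect [0.4241 0.2359] [0.1   0.098] 55.2 [171.  74.  60.]
teal [316 211  44  44 410] [339.67073171 231.9       ]
```

View pics/crop0.png

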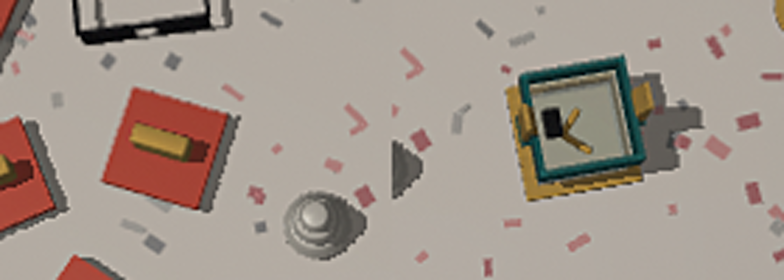

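View pics/crop1.png

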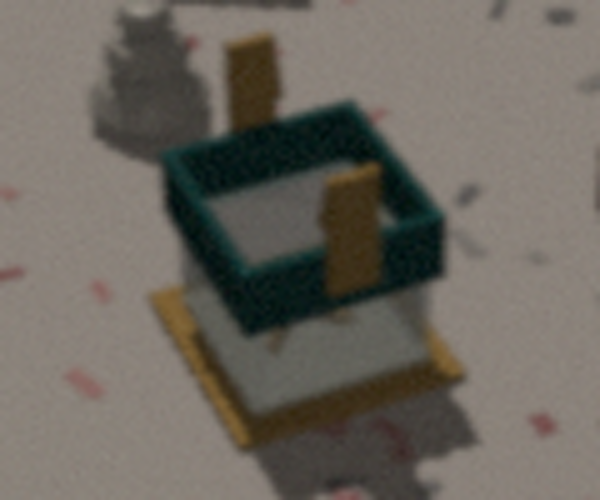

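Candidates in the top view that could be the lid are (135,177), (148,234), (182,286) and (210,222). They look identical. The crop confirms that (210,222), at y=0.158, is farthest right, so I'll take that one. Its handle runs at about 71° in world. The canister is at (338,232), with hooks at the left and right of the image.

```bash
python3 - <<'E'
from h import *
import pickle
t=pickle.load(open('top0.pkl','rb')); s=pickle.load(open('side0.pkl','rb'))
# top crop: right half offset
f=2.8
tc=lambda x,y:((x/f-140+270),(y/f+190))
# outer rim corners (crop0 px): TL,TR,BR,BL
T=np.array([tc(518,72),tc(624,56),tc(645,162),tc(540,180)])
S=np.array([(x/5+220,y/5+200) for x,y in [(350,100),(442,215),(245,270),(165,155)]])
# world assoc: top-image TL=(+x,+y), TR=(+x,-y), BR=(-x,-y), BL=(-x,+y)
# side image: camera at y=-1 looking +y: right=+x, far=+y : (350,100)=(+x,+y),(442,215)=(+x,-y),(245,270)=(-x,-y),(165,155)=(-x,+y)
def P(c):
    Rm=c['Rwc'].T; return np.c_[Rm,-Rm@c['o']]
def und(c,uv): return cv2.undistortPoints(uv.reshape(-1,1,2),np.array(c['intrinsics'],float),np.array(c['dist_coeffs'],float)).reshape(-1,2)
X=cv2.triangulatePoints(P(t),P(s),und(t,T).T,und(s,S).T); X=(X[:3]/X[3]).T
print(X.round(4),X.mean(0).round(4))
for z in (.08,.09,.1):
    W=onz(t,T,z); print(z,W.mean(0).round(4), np.linalg.norm(W-np.roll(W,1,0),axis=1).round(3), np.degrees(np.arctan2(*(W[0]-W[3]+W[1]-W[2])[[1,0]])).round(1), (np.degrees(np.arctan2(*(W[0]-W[1]+W[3]-W[2])[[1,0]]))-90).round(1))
for z in (.08,.09,.1):
    W=onz(s,S,z); print(z,W.mean(0).round(4), np.linalg.norm(W-np.roll(W,1,0),axis=1).round(3))
print('pebbles',onz(t,[[263,250]],.04),'key',onz(t,[[421,193]],0),onz(t,[[433,186]],0.17))
q=env.sense(); M=R.from_quat(q['eef_rot']).as_matrix(); print(M.round(3), np.degrees(np.arctan2(M[1,0],M[0,0])))
E
```

```text
[[ 0.5827 -0.1315  0.0954]
 [ 0.5935 -0.232   0.0987]
 [ 0.495  -0.2442  0.1003]
 [ 0.4835 -0.1463  0.0947]] [ 0.5387 -0.1885  0.0973]
0.08 [ 0.5415 -0.1905  0.08  ] [0.105 0.103 0.104 0.1  ] 7.3 6.6
0.09 [ 0.5396 -0.1894  0.09  ] [0.104 0.102 0.103 0.1  ] 7.3 6.6
0.1 [ 0.5377 -0.1882  0.1   ] [0.104 0.101 0.102 0.099] 7.3 6.6
0.08 [ 0.5452 -0.1675  0.08  ] [0.099 0.099 0.098 0.094]
0.09 [ 0.5418 -0.1797  0.09  ] [0.098 0.098 0.096 0.093]
0.1 [ 0.5383 -0.192   0.1   ] [0.096 0.097 0.095 0.092]
pebbles [[0.50860313 0.00975021 0.04      ]] key [[ 0.65850522 -0.44716538  0.        ]] [[ 0.63113292 -0.43187748  0.17      ]]
[[ 0.385 -0.    -0.923]
 [ 0.923 -0.001  0.385]
 [-0.001 -1.     0.   ]] 67.38089353516166
```

```bash
cat >> h.py <<'E'
def go(p,yaw):
    """tool-axis increments to world TCP p, yaw deg, tool straight down"""
    q=env.sense(); M=R.from_quat(q['eef_rot']).as_matrix()
    a=np.radians(yaw); x=np.array([np.cos(a),np.sin(a),0]); y=np.array([0,0,-1.]); G=np.c_[x,y,np.cross(x,y)]
    l=M.T@(np.array(p)-q['ee_pos'])/.5; r=R.from_matrix(M.T@G).as_rotvec()/(np.pi/2)
    print('linear',l.round(4).tolist(),'rot',r.round(4).tolist(),'F',q['wrist_force'].round(2),'w',round(q['width'],4),'t',round(q['clock'],2))
E
python3 - <<'E'
from h import *
go([.595,.158,.20],-18.9)
E
```

```text
linear [-0.5, 0.0274, -0.977] rot [0.0004, 0.9587, -0.0005] F [0.83 0.1  0.31] w 0.091 t 0.15
```

Emit:
step_arm(
  increments=[
    {"linear":[-0.5,0.027,-0.977],"delta_rot":[0,0.959,0],"hand":60},
    {"linear":[-0.5,0.027,-0.977],"delta_rot":[0,0.959,0],"hand":60},
    {"linear":[-0.5,0.027,-0.977],"delta_rot":[0,0.959,0],"hand":60},
    {"linear":[-0.5,0.027,-0.977],"delta_rot":[0,0.959,0],"hand":60},
    {"linear":[-0.5,0.027,-0.977],"delta_rot":[0,0.959,0],"hand":60},
    {"linear":[-0.5,0.027,-0.977],"delta_rot":[0,0.959,0],"hand":60},
    {"linear":[-0.5,0.027,-0.977],"delta_rot":[0,0.959,0],"hand":60},
    {"linear":[-0.5,0.027,-0.977],"delta_rot":[0,0.959,0],"hand":60},
    {"linear":[-0.5,0.027,-0.977],"delta_rot":[0,0.959,0],"hand":60},
    {"linear":[-0.5,0.027,-0.977],"delta_rot":[0,0.959,0],"hand":60},
  ],
)

```text
clock: 0.98
ee_pos: [0.5104, 0.2571, 0.2034]
eef_rot: [0.707, -0.028, 0.028, -0.706]
wrist_force: [1.4, 0.6, 0.2]
width: 0.0601
```

```bash
python3 - <<'E'
from h import *
go([.595,.158,.20],-18.9)
E
```

```text
linear [0.1845, 0.0069, -0.1841] rot [0.0005, 0.1589, -0.0002] F [1.43 0.62 0.22] w 0.0601 t 0.98
```

Emit:
step_arm(
  increments=[
    {"linear":[0.1845,0.007,-0.184],"delta_rot":[0,0.159,0],"hand":60},
    {"linear":[0.1845,0.007,-0.184],"delta_rot":[0,0.159,0],"hand":60},
    {"linear":[0.1845,0.007,-0.184],"delta_rot":[0,0.159,0],"hand":60},
    {"linear":[0.1845,0.007,-0.184],"delta_rot":[0,0.159,0],"hand":60},
    {"linear":[0.1845,0.007,-0.184],"delta_rot":[0,0.159,0],"hand":60},
    {"linear":[0.1845,0.007,-0.184],"delta_rot":[0,0.159,0],"hand":60},
  ],
)

```text
clock: 1.48
ee_pos: [0.5948, 0.1577, 0.1995]
eef_rot: [0.698, -0.117, 0.116, -0.697]
wrist_force: [0.5, 0.4, -0.4]
width: 0.0599
```

```bash
python3 - <<'E'
from h import *
import pickle
go([.595,.158,.20],-18.9)
c=cam('wrist'); pickle.dump(c,open('w1.pkl','wb'))
v=c['pixels'].copy()
for p in proj(c,[[.595,.158,.022],[.595,.158,.058]]): cv2.circle(v,tuple(int(a) for a in p),3,(0,255,0),-1)
cv2.imwrite('pics/w1.png',v[:,:,::-1])
E
```

```text
linear [0.0003, -0.001, 0.0006] rot [0.0007, -0.0006, -0.0007] F [ 0.46  0.35 -0.45] w 0.0599 t 1.48
```

View pics/w1.png

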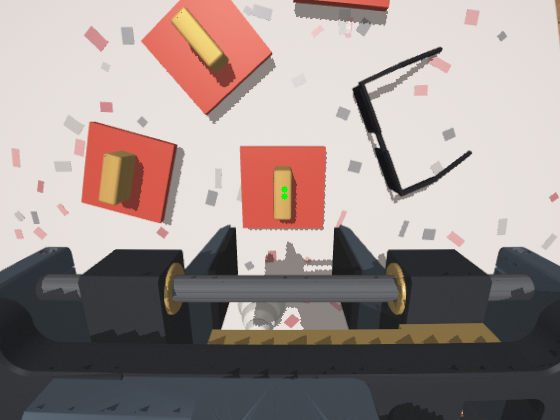

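The wrist view shows the lid directly ahead: plate from (240,147) to (326,229), handle at (283,193), squared with the tool. I'll measure it precisely.

```bash
python3 - <<'E'
from h import *
import pickle
c=pickle.load(open('w1.pkl','rb')); im=c['pixels']
hsv=cv2.cvtColor(im,cv2.COLOR_RGB2HSV)
m=(((hsv[...,0]<8)|(hsv[...,0]>172))&(hsv[...,1]>140)&(hsv[...,2]>90)).astype(np.uint8)
m=cv2.morphologyEx(m,cv2.MORPH_CLOSE,np.ones((3,3)))
n,l,st,ce=cv2.connectedComponentsWithStats(m); i=l[160,260]
ct=max(cv2.findContours((l==i).astype(np.uint8),0,cv2.CHAIN_APPROX_NONE)[0],key=cv2.contourArea)
P=onz(c,ct.reshape(-1,2),.022)[:,:2].astype(np.float32); print(cv2.minAreaRect(P))
b=((hsv[...,0]>10)&(hsv[...,0]<30)&(hsv[...,1]>90)).astype(np.uint8); b[:140]=0;b[230:]=0;b[:,:260]=0;b[:,310:]=0
ct=max(cv2.findContours(b,0,cv2.CHAIN_APPROX_NONE)[0],key=cv2.contourArea)
P=onz(c,ct.reshape(-1,2),.058)[:,:2].astype(np.float32); print(cv2.minAreaRect(P))
go([.595,.158,.075],-18.9)
E
```

```text
((0.5927703380584717, 0.1604190617799759), (0.09862415492534637, 0.09959221631288528), 71.15348052978516)
((0.5936157703399658, 0.16292724013328552), (0.05915217101573944, 0.019337616860866547), 71.44117736816406)
linear [0.0018, 0.2494, -0.0003] rot [0.0006, 0.0001, -0.0006] F [-0.76 -0.34  0.17] w 0.0598 t 1.53
```

```bash
python3 - <<'E'
from h import *
go([.594,.1595,.07],-18.7)
go([.594,.1595,.027],-18.7)
E
```

```text
linear [-0.0011, 0.2594, 0.0019] rot [0.0006, -0.0021, -0.0006] F [-0.76 -0.34  0.17] w 0.0598 t 1.53
linear [-0.001, 0.3454, 0.002] rot [0.0006, -0.0021, -0.0006] F [-0.76 -0.34  0.17] w 0.0598 t 1.53
```

Emit:
step_arm(
  increments=[
    {"linear":[-0.001,0.06,0.002],"delta_rot":[0,-0.002,0],"hand":60},
    {"linear":[-0.001,0.12,0.002],"delta_rot":[0,-0.002,0],"hand":60},
    {"linear":[-0.001,0.18,0.002],"delta_rot":[0,-0.002,0],"hand":60},
    {"linear":[-0.001,0.24,0.002],"delta_rot":[0,-0.002,0],"hand":60},
    {"linear":[-0.001,0.27,0.002],"delta_rot":[0,-0.002,0],"hand":60},
    {"linear":[-0.001,0.3,0.002],"delta_rot":[0,-0.002,0],"hand":60},
    {"linear":[-0.001,0.32,0.002],"delta_rot":[0,-0.002,0],"hand":60},
    {"linear":[-0.001,0.335,0.002],"delta_rot":[0,-0.002,0],"hand":60},
    {"linear":[-0.001,0.345,0.002],"delta_rot":[0,-0.002,0],"hand":60},
    {"linear":[-0.001,0.345,0.002],"delta_rot":[0,-0.002,0],"hand":60},
  ],
)

```text
clock: 2.37
ee_pos: [0.5935, 0.1599, 0.0268]
eef_rot: [0.698, -0.115, 0.114, -0.697]
wrist_force: [0.0, -1.2, 0.0]
width: 0.06
```

```bash
python3 - <<'E'
from h import *
go([.594,.1595,.027],-18.7)
E
```

```text
linear [0.0012, -0.0005, -0.0005] rot [0.0008, 0.0003, -0.001] F [ 0.03 -1.24  0.04] w 0.06 t 2.37
```

Close at moderate force first so it centres, then firm.

Emit:
step_arm(
  increments=[
    {"linear":[0.001,0,0],"delta_rot":[0,0,0],"hand":24},
    {"linear":[0.001,0,0],"delta_rot":[0,0,0],"hand":22},
    {"linear":[0.001,0,0],"delta_rot":[0,0,0],"hand":18},
    {"linear":[0.001,0,0],"delta_rot":[0,0,0],"hand":12},
    {"linear":[0.001,0,0],"delta_rot":[0,0,0],"hand":10},
    {"linear":[0.001,0,0],"delta_rot":[0,0,0],"hand":10},
    {"linear":[0.001,0,0],"delta_rot":[0,0,0],"hand":10},
    {"linear":[0.001,0,0],"delta_rot":[0,0,0],"hand":10},
  ],
  force=20,
)

```text
clock: 3.03
ee_pos: [0.594, 0.1597, 0.0269]
eef_rot: [0.698, -0.115, 0.114, -0.697]
wrist_force: [-1.4, -0.5, 2.7]
width: 0.02
```

Emit:
step_arm(
  increments=[
    {"linear":[0,0,0],"delta_rot":[0,0,0],"hand":10},
    {"linear":[0,0,0],"delta_rot":[0,0,0],"hand":10},
    {"linear":[0,-0.01,0],"delta_rot":[0,0,0],"hand":10},
    {"linear":[0,-0.03,0],"delta_rot":[0,0,0],"hand":10},
    {"linear":[0,-0.06,0],"delta_rot":[0,0,0],"hand":10},
    {"linear":[0,-0.1,0],"delta_rot":[0,0,0],"hand":10},
    {"linear":[0,-0.16,0],"delta_rot":[0,0,0],"hand":10},
    {"linear":[0,-0.22,0],"delta_rot":[0,0,0],"hand":10},
    {"linear":[0,-0.28,0],"delta_rot":[0,0,0],"hand":10},
    {"linear":[0,-0.34,0],"delta_rot":[0,0,0],"hand":10},
  ],
  force=55,
)

```text
clock: 3.87
ee_pos: [0.594, 0.1598, 0.1993]
eef_rot: [0.698, -0.115, 0.114, -0.697]
wrist_force: [0.9, -0.4, -1.6]
width: 0.0198
```

```bash
python3 - <<'E'
from h import *
s=env.sense(); print(s['wrist_force'],s['ft_torque'],s['width'],s['ee_pos'])
go([.539,-.1885,.23],7)
c=cam('wrist'); save(c,'w2.png')
E
```

```text
[ 0.85426596 -0.43600996 -1.55736186] [-0.08529411 -0.02104602 -0.03873821] 0.01976989371843557 [0.59400381 0.1597871  0.19933959]
linear [0.1187, -0.0607, -0.6952] rot [0.0005, -0.2853, -0.0009] F [ 0.85 -0.44 -1.56] w 0.0198 t 3.87
```

View pics/w2.png

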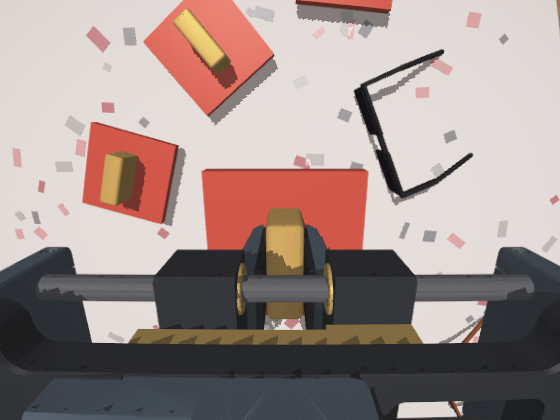

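```bash
python3 - <<'E'
from h import *
import pickle
c=pickle.load(open('w1.pkl','rb')); M=np.array(c['mount'])
def pred(p,yaw):
    a=np.radians(yaw); x=np.array([np.cos(a),np.sin(a),0]); y=np.array([0,0,-1.]); T=np.eye(4);T[:3,:3]=np.c_[x,y,np.cross(x,y)];T[:3,3]=p
    T=T@M; d=dict(c); d['Rwc']=T[:3,:3]; d['o']=T[:3,3]
    r=np.radians(7); A=np.array([[np.cos(r),-np.sin(r)],[np.sin(r),np.cos(r)]])
    k=np.array([[.05,.05],[-.05,.05],[-.05,-.05],[.05,-.05],[0,.06],[0,-.06]])@A.T+[.539,-.1885]
    return proj(d,np.c_[k,[.097]*4+[.142]*2]).round(0).astype(int).tolist()
for p,yw in [((.36,-.2,.25),-83),((.36,-.2,.3),-83),((.36,-.2,.35),-83),((.40,-.2,.35),-83),((.40,-.2,.3),-83)]: print(p,pred(p,yw))
go([.37,-.2,.3],-83)
E
```

```text
(0.36, -0.2, 0.25) [[243, -42], [246, 71], [344, 72], [349, -42], [225, -2], [369, -2]]
(0.36, -0.2, 0.3) [[249, -18], [251, 78], [336, 79], [340, -18], [235, 18], [356, 19]]
(0.36, -0.2, 0.35) [[253, 0], [255, 84], [330, 84], [333, 0], [242, 33], [346, 33]]
(0.4, -0.2, 0.35) [[250, 34], [252, 115], [325, 115], [328, 35], [239, 70], [340, 70]]
(0.4, -0.2, 0.3) [[245, 22], [248, 114], [330, 114], [334, 22], [232, 61], [349, 62]]
linear [-0.1976, -0.1926, -0.8273] rot [-0.0035, 0.7148, 0.0023] F [2.15 0.23 4.86] w 0.0199 t 3.92
```

```bash
python3 - <<'E'
from h import *
go([.415,-.195,.3],-83)
E
```

```text
linear [-0.1155, -0.192, -0.789] rot [-0.0035, 0.7148, 0.0023] F [2.15 0.23 4.86] w 0.0199 t 3.92
```

Emit:
step_arm(
  increments=[
    {"linear":[-0.02,-0.1,-0.08],"delta_rot":[0,0.05,0],"hand":10},
    {"linear":[-0.03,-0.16,-0.16],"delta_rot":[0,0.12,0],"hand":10},
    {"linear":[-0.04,-0.192,-0.24],"delta_rot":[0,0.2,0],"hand":10},
    {"linear":[-0.05,-0.192,-0.32],"delta_rot":[0,0.28,0],"hand":10},
    {"linear":[-0.06,-0.192,-0.4],"delta_rot":[0,0.35,0],"hand":10},
    {"linear":[-0.07,-0.192,-0.48],"delta_rot":[0,0.42,0],"hand":10},
    {"linear":[-0.08,-0.192,-0.56],"delta_rot":[0,0.49,0],"hand":10},
    {"linear":[-0.09,-0.192,-0.64],"delta_rot":[0,0.56,0],"hand":10},
    {"linear":[-0.1,-0.192,-0.71],"delta_rot":[0,0.63,0],"hand":10},
    {"linear":[-0.1155,-0.192,-0.77],"delta_rot":[0,0.7,0],"hand":10},
  ],
)

```text
clock: 4.75
ee_pos: [0.4216, -0.1796, 0.3008]
eef_rot: [-0.532, 0.462, -0.466, 0.536]
wrist_force: [1.6, -0.9, -1.8]
width: 0.0196
```

```bash
python3 - <<'E'
from h import *
go([.415,-.195,.3],-83)
E
```

```text
linear [0.0286, 0.0014, -0.0173] rot [-0.0047, 0.0115, 0.0006] F [ 1.57 -0.88 -1.76] w 0.0196 t 4.75
```

Emit:
step_arm(
  increments=[
    {"linear":[0.028,0,-0.017],"delta_rot":[-0.004,0.011,0],"hand":10},
    {"linear":[0.028,0,-0.017],"delta_rot":[-0.004,0.011,0],"hand":10},
    {"linear":[0.028,0,-0.017],"delta_rot":[-0.004,0.011,0],"hand":10},
    {"linear":[0.028,0,-0.017],"delta_rot":[-0.004,0.011,0],"hand":10},
  ],
)

```text
clock: 5.08
ee_pos: [0.4151, -0.1942, 0.301]
eef_rot: [-0.53, 0.468, -0.469, 0.53]
wrist_force: [-1.2, 0.3, -2.9]
width: 0.0197
```

```bash
python3 - <<'E'
from h import *
import pickle
go([.415,-.195,.3],-83)
for n in ['wrist','top','side']:
    c=cam(n); pickle.dump(c,open(n+'3.pkl','wb')); save(c,n+'3.png')
E
```

```text
linear [0.0015, 0.002, -0.0005] rot [-0.0009, 0.0007, 0.0005] F [-1.17  0.32 -2.93] w 0.0197 t 5.08
```

View pics/wrist3.png

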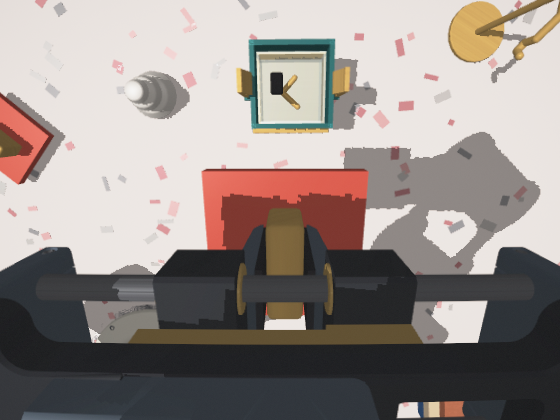

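View pics/top3.png

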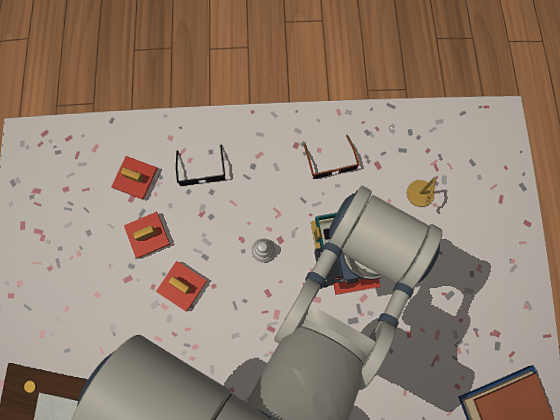

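View pics/side3.png

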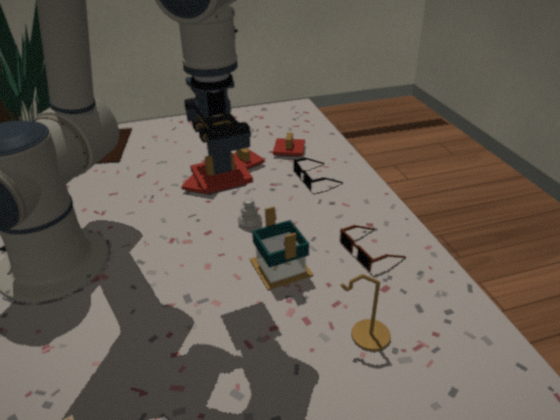

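The wrist view shows the canister rim at (250–334, 40–131), with hooks at (244,82) and (341,80). The lid's front edge is at row 170, columns 203–367. I'll compute the rim corners, and the lid's offset from the tool.

```bash
python3 - <<'E'
from h import *
import pickle
c=pickle.load(open('wrist3.pkl','rb')); im=c['pixels']; hsv=cv2.cvtColor(im,cv2.COLOR_RGB2HSV)
m=((hsv[...,0]>75)&(hsv[...,0]<100)&(hsv[...,1]>110)&(hsv[...,2]>40)).astype(np.uint8); m[160:]=0
n,l,st,ce=cv2.connectedComponentsWithStats(m)
for i in range(1,n):
    if st[i,4]>50: print(st[i],ce[i].round(1))
cv2.imwrite('pics/crop3.png',cv2.resize(np.hstack([im[25:145,220:365],cv2.cvtColor(m[25:145,220:365]*255,cv2.COLOR_GRAY2RGB)])[:,:,::-1],None,fx=2.75,fy=2.75,interpolation=cv2.INTER_CUBIC))
mm=(m>0).astype(np.uint8)
ct=np.vstack(cv2.findContours(mm,0,cv2.CHAIN_APPROX_NONE)[0]).reshape(-1,2)
for z in (.08,.09,.097):
    print(z,cv2.minAreaRect(onz(c,ct,z)[:,:2].astype(np.float32)))
# lid: front edge of plate in tool frame
s=env.sense(); M=R.from_quat(s['eef_rot']).as_matrix()
r=(((hsv[...,0]<8)|(hsv[...,0]>172))&(hsv[...,1]>140)&(hsv[...,2]>60)).astype(np.uint8)
n,l,st,ce=cv2.connectedComponentsWithStats(r); i=l[185,215]; ys,xs=np.where(l==i)
print('lid rows',ys.min(),xs.min(),xs.max())
col=[(x,ys[xs==x].min()) for x in (210,240,285,330,360)]; print(col)
W=onz(c,col,s['ee_pos'][2]-.005); print(((W-s['ee_pos'])@M).round(4))
E
```

```text
[ 245   40   93   88 2049] [293.1  74.8]
0.08 ((0.5390921235084534, -0.18652769923210144), (0.10169219970703125, 0.11558251827955246), 7.178034782409668)
0.09 ((0.5378915667533875, -0.1864612102508545), (0.09910163283348083, 0.11263808608055115), 7.178039073944092)
0.097 ((0.5370512008666992, -0.1864147037267685), (0.09728816896677017, 0.11057697981595993), 7.178034782409668)
lid rows 169 203 367
[(210, np.int64(169)), (240, np.int64(169)), (285, np.int64(169)), (330, np.int64(169)), (360, np.int64(169))]
[[-0.045   0.005   0.0508]
 [-0.0269  0.005   0.0508]
 [ 0.0001  0.0051  0.0508]
 [ 0.0271  0.0051  0.0508]
 [ 0.0452  0.0051  0.0508]]
```

View pics/crop3.png

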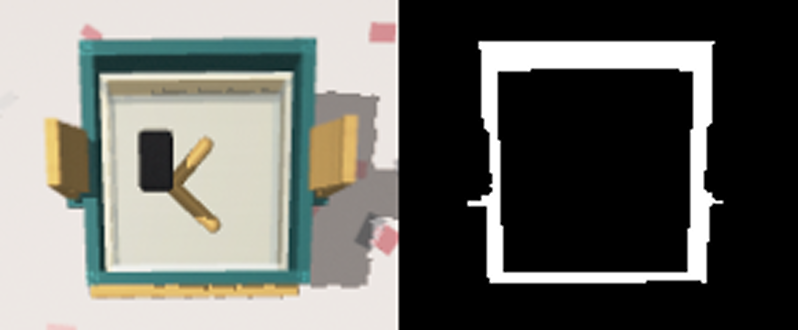

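```bash
python3 - <<'E'
from h import *
import pickle
def corners(c,box,bands):
    im=c['pixels']; hsv=cv2.cvtColor(im,cv2.COLOR_RGB2HSV)
    m=((hsv[...,0]>75)&(hsv[...,0]<100)&(hsv[...,1]>110)&(hsv[...,2]>40))
    y0,y1,x0,x1=box; k=np.zeros_like(m); k[y0:y1,x0:x1]=m[y0:y1,x0:x1]; m=k
    L=[];Rr=[];T=[];B=[]
    for y in bands[0]:
        xs=np.where(m[y])[0]
        if len(xs): L.append((xs.min()-.5,y)); Rr.append((xs.max()+.5,y))
    for x in bands[1]:
        ys=np.where(m[:,x])[0]
        if len(ys): T.append((x,ys.min()-.5)); B.append((x,ys.max()+.5))
    def fit(p):
        vx,vy,x,y=cv2.fitLine(np.array(p,np.float32),cv2.DIST_HUBER,0,.01,.01).ravel(); return np.cross([x,y,1],[x+vx,y+vy,1])
    l,r,t,b=map(fit,(L,Rr,T,B))
    X=[np.cross(*q) for q in ((t,l),(t,r),(b,r),(b,l))]
    return np.array([q[:2]/q[2] for q in X])
w=pickle.load(open('wrist3.pkl','rb')); t=pickle.load(open('top0.pkl','rb'))
W=corners(w,(30,145,220,365),(list(range(43,52))+list(range(105,126)),range(262,320)))
T=corners(t,(200,265,300,375),(list(range(217,222))+list(range(243,250)),range(326,352)))
print(W.round(1).tolist(),T.round(1).tolist())
for nm,c,C in (('w',w,W),('t',t,T)):
  for z in (.077,.085,.09,.095,.099):
    G=onz(c,C,z); e=[np.linalg.norm(G[i]-G[i-1]).round(4) for i in range(4)]
    print(nm,z,G.mean(0).round(4)[:2],e,'yaw',np.degrees(np.arctan2(*(G[0]-G[3]+G[1]-G[2])[[1,0]])).round(1),(np.degrees(np.arctan2(*(G[0]-G[1]+G[3]-G[2])[[1,0]]))-90).round(1))
E
```

```text
[[249.3, 39.5], [333.7, 39.5], [331.4, 127.5], [251.8, 127.5]] [[315.1, 216.9], [353.0, 210.1], [358.8, 246.7], [322.3, 253.3]]
w 0.077 [ 0.5395 -0.1872] [np.float64(0.1036), np.float64(0.1021), np.float64(0.1036), np.float64(0.1031)] yaw 7.5 7.2
w 0.085 [ 0.5386 -0.1871] [np.float64(0.1015), np.float64(0.1), np.float64(0.1015), np.float64(0.101)] yaw 7.5 7.2
w 0.09 [ 0.538  -0.1871] [np.float64(0.1002), np.float64(0.0988), np.float64(0.1002), np.float64(0.0997)] yaw 7.5 7.2
w 0.095 [ 0.5374 -0.187 ] [np.float64(0.0988), np.float64(0.0975), np.float64(0.0989), np.float64(0.0984)] yaw 7.5 7.2
w 0.099 [ 0.5369 -0.187 ] [np.float64(0.0978), np.float64(0.0964), np.float64(0.0979), np.float64(0.0973)] yaw 7.5 7.2
t 0.077 [ 0.5428 -0.1896] [np.float64(0.0994), np.float64(0.1034), np.float64(0.1), np.float64(0.0981)] yaw 6.0 7.6
t 0.085 [ 0.5412 -0.1887] [np.float64(0.0988), np.float64(0.1028), np.float64(0.0995), np.float64(0.0975)] yaw 6.0 7.6
t 0.09 [ 0.5403 -0.1881] [np.float64(0.0985), np.float64(0.1024), np.float64(0.0991), np.float64(0.0972)] yaw 6.0 7.6
t 0.095 [ 0.5393 -0.1876] [np.float64(0.0981), np.float64(0.1021), np.float64(0.0987), np.float64(0.0968)] yaw 6.0 7.6
t 0.099 [ 0.5385 -0.1871] [np.float64(0.0978), np.float64(0.1018), np.float64(0.0985), np.float64(0.0965)] yaw 6.0 7.6
```

```bash
python3 - <<'E'
from h import *
go([.539,-.1885,.22],7.2)
E
```

```text
linear [0.02, 0.1618, 0.2464] rot [-0.0002, -1.0006, 0.0009] F [ 0.27  0.18 -2.07] w 0.0198 t 5.23
```

Emit:
step_arm(
  increments=[
    {"linear":[0.0,0,0.03],"delta_rot":[0,-0.06,0],"hand":10},
    {"linear":[0.005,0.0,0.08],"delta_rot":[0,-0.13,0],"hand":10},
    {"linear":[0.01,0.0,0.13],"delta_rot":[0,-0.2,0],"hand":10},
    {"linear":[0.01,0.0,0.18],"delta_rot":[0,-0.27,0],"hand":10},
    {"linear":[0.015,0.0,0.22],"delta_rot":[0,-0.34,0],"hand":10},
    {"linear":[0.02,0.02,0.246],"delta_rot":[0,-0.41,0],"hand":10},
    {"linear":[0.02,0.03,0.246],"delta_rot":[0,-0.48,0],"hand":10},
    {"linear":[0.02,0.04,0.246],"delta_rot":[0,-0.55,0],"hand":10},
    {"linear":[0.02,0.06,0.246],"delta_rot":[0,-0.62,0],"hand":10},
    {"linear":[0.02,0.08,0.246],"delta_rot":[0,-0.69,0],"hand":10},
  ],
)

```text
clock: 6.07
ee_pos: [0.5393, -0.1875, 0.2606]
eef_rot: [0.696, -0.124, 0.125, -0.696]
wrist_force: [-0.2, -0.0, -2.9]
width: 0.0195
```

```bash
python3 - <<'E'
from h import *
go([.539,-.1885,.22],7.2)
E
```

```text
linear [0.0, 0.0812, -0.0022] rot [0.0003, -0.306, 0.001] F [-0.21 -0.02 -2.91] w 0.0195 t 6.07
```

Emit:
step_arm(
  increments=[
    {"linear":[0,0.02,-0.002],"delta_rot":[0,-0.08,0],"hand":10},
    {"linear":[0,0.04,-0.002],"delta_rot":[0,-0.16,0],"hand":10},
    {"linear":[0,0.06,-0.002],"delta_rot":[0,-0.23,0],"hand":10},
    {"linear":[0,0.08,-0.002],"delta_rot":[0,-0.306,0],"hand":10},
    {"linear":[0,0.081,-0.002],"delta_rot":[0,-0.306,0],"hand":10},
    {"linear":[0,0.081,-0.002],"delta_rot":[0,-0.306,0],"hand":10},
    {"linear":[0,0.081,-0.002],"delta_rot":[0,-0.306,0],"hand":10},
  ],
)

```text
clock: 6.65
ee_pos: [0.5395, -0.1881, 0.2206]
eef_rot: [0.706, 0.044, -0.043, -0.705]
wrist_force: [0.9, -0.4, -3.2]
width: 0.0196
```

```bash
python3 - <<'E'
from h import *
import pickle
go([.539,-.1885,.16],7.2)
print(env.sense()['ft_torque'])
for n in ['wrist','top','side']:
    c=cam(n); pickle.dump(c,open(n+'4.pkl','wb')); save(c,n+'4.png')
s=c['pixels'][120:300,180:360]; cv2.imwrite('pics/crop4.png',cv2.resize(s[:,:,::-1],None,fx=3.3,fy=3.3,interpolation=cv2.INTER_CUBIC))
E
```

```text
linear [-0.0012, 0.1211, -0.0006] rot [0.0007, -0.0022, 0.0011] F [ 0.87 -0.38 -3.24] w 0.0196 t 6.65
[-0.1070532  -0.02539659 -0.0315739 ]
```

View pics/crop4.png

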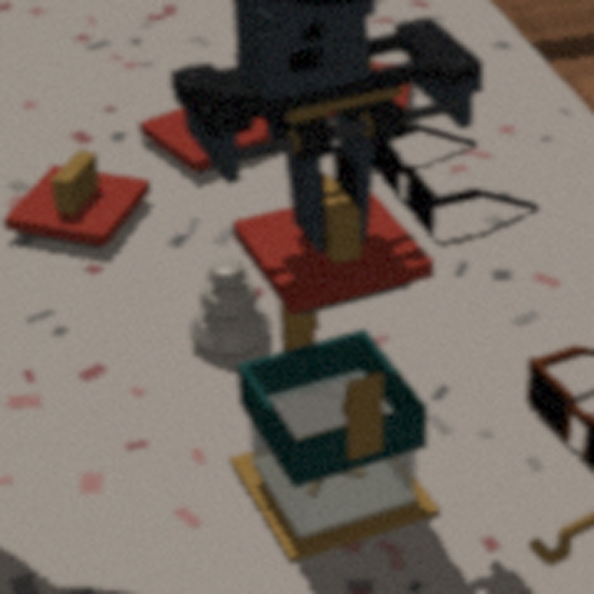

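View pics/wrist4.png

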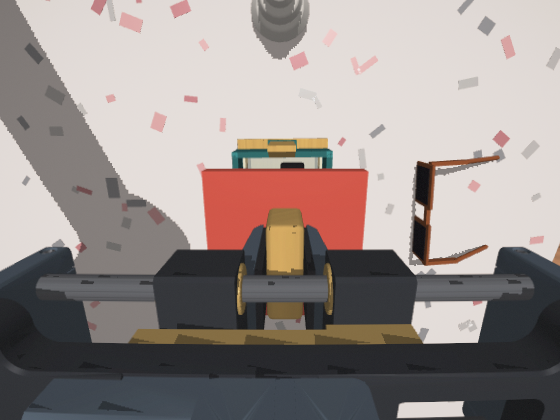

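The side view shows the lid hovering square over the canister. In the wrist view the collar's +y edge spans columns 233–331 at row 152, and the hook is at column 281. I'll check the lateral offset in tool axes.

```bash
python3 - <<'E'
from h import *
import pickle
c=pickle.load(open('wrist4.pkl','rb')); im=c['pixels']; hsv=cv2.cvtColor(im,cv2.COLOR_RGB2HSV)
m=((hsv[...,0]>75)&(hsv[...,0]<100)&(hsv[...,1]>110)&(hsv[...,2]>40)); m[168:]=0; m[:140]=0
s=env.sense(); M=R.from_quat(s['eef_rot']).as_matrix()
for y in range(149,166,3):
    xs=np.where(m[y])[0]; print(y,xs.min() if len(xs) else None,xs.max() if len(xs) else None)
y=154; 
for z in (.085,.09,.097):
    xs=np.where(m[y])[0]
    W=onz(c,[[xs.min()-.5,y],[xs.max()+.5,y],[282,149.5]],z); print(z,((W-s['ee_pos'])@M).round(4).tolist())
print(s['ee_pos'])
E
```

```text
149 296 327
152 233 331
155 233 331
158 233 331
161 233 331
164 233 331
0.085 [[-0.0542, 0.1355, 0.0478], [0.0488, 0.1357, 0.0477], [-0.0022, 0.1356, 0.0523]]
0.09 [[-0.0533, 0.1305, 0.0483], [0.048, 0.1307, 0.0482], [-0.0021, 0.1306, 0.0527]]
0.097 [[-0.052, 0.1235, 0.049], [0.0469, 0.1237, 0.0489], [-0.002, 0.1236, 0.0533]]
[ 0.53939143 -0.18838073  0.22069761]
```

Emit:
step_arm(
  increments=[
    {"linear":[-0.002,0.03,0.0024],"delta_rot":[0,-0.002,0],"hand":10},
    {"linear":[-0.002,0.06,0.0024],"delta_rot":[0,-0.002,0],"hand":10},
    {"linear":[-0.002,0.09,0.0024],"delta_rot":[0,-0.002,0],"hand":10},
    {"linear":[-0.002,0.11,0.0024],"delta_rot":[0,-0.002,0],"hand":10},
    {"linear":[-0.002,0.125,0.0024],"delta_rot":[0,-0.002,0],"hand":10},
    {"linear":[-0.002,0.135,0.0024],"delta_rot":[0,-0.002,0],"hand":10},
    {"linear":[-0.002,0.14,0.0024],"delta_rot":[0,-0.002,0],"hand":10},
    {"linear":[-0.002,0.14,0.0024],"delta_rot":[0,-0.002,0],"hand":10},
    {"linear":[-0.002,0.14,0.0024],"delta_rot":[0,-0.002,0],"hand":10},
  ],
  force=60,
)

```text
clock: 7.55
ee_pos: [0.5387, -0.1875, 0.1511]
eef_rot: [0.706, 0.046, -0.044, -0.705]
wrist_force: [0.6, -0.5, -2.0]
width: 0.0198
```

```bash
python3 - <<'E'
from h import *
import pickle
go([.5385,-.1872,.142],7.2)
print(env.sense()['ft_torque'])
for n in ['wrist','side']:
    c=cam(n); pickle.dump(c,open(n+'5.pkl','wb'))
    v=c['pixels'][100:270,180:390] if n=='wrist' else c['pixels'][180:300,220:340]
    v=cv2.resize(v,(400,400*v.shape[0]//v.shape[1]),interpolation=cv2.INTER_CUBIC); v=v[:400]; v=np.pad(v,((0,400-v.shape[0]),(0,0),(0,0)))
    globals()[n]=v
cv2.imwrite('pics/crop5.png',np.hstack([wrist,side])[:,:,::-1])
E
```

```text
linear [-0.0003, 0.0182, 0.0007] rot [0.001, 0.0007, 0.0017] F [ 0.63 -0.49 -2.02] w 0.0198 t 7.55
[-0.08034561  0.07647786 -0.00410862]
```

View pics/crop5.png

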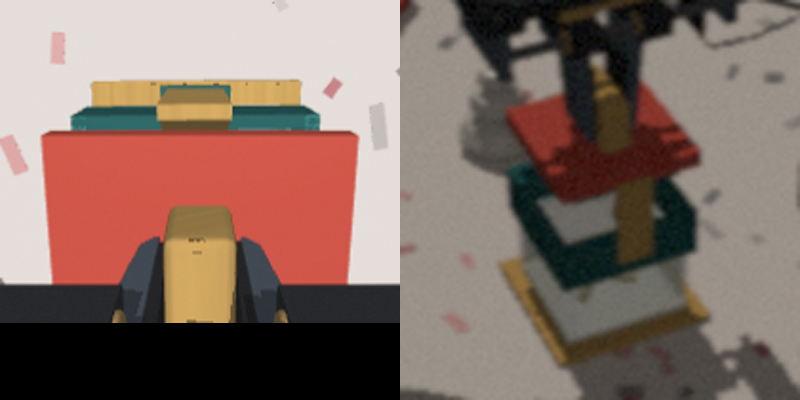

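```bash
python3 - <<'E'
from h import *
import pickle
c=pickle.load(open('side5.pkl','rb')); im=c['pixels']
v=im[200:280,240:320]; cv2.imwrite('pics/crop5b.png',cv2.resize(v[:,:,::-1],None,fx=7.5,fy=7.5,interpolation=cv2.INTER_LINEAR))
p=proj(c,[[.5387,-.1875,.146]]); print(p)
# predicted silhouettes for lid at TCP, canister at estimate with rim .0955
a=np.radians(7.2); A=np.array([[np.cos(a),-np.sin(a)],[np.sin(a),np.cos(a)]])
k=np.array([[.05,.05],[.05,-.05],[-.05,-.05],[-.05,.05]])@A.T
f=lambda x,y,z:((proj(c,np.c_[k+[x,y],[z]*4])-[240,200])*7.5).round(0).tolist()
print('lid top',f(.5387,-.1867,.146)); print('lid bot',f(.5387,-.1867,.134))
for z in (.09,.0955): print('rim',z,f(.5387,-.187,z))
E
```

```text
[[279.39725088 219.16733519]]
lid top [[377.0, 17.0], [520.0, 191.0], [204.0, 280.0], [79.0, 95.0]]
lid bot [[377.0, 49.0], [519.0, 224.0], [206.0, 313.0], [80.0, 127.0]]
rim 0.09 [[377.0, 162.0], [517.0, 340.0], [210.0, 431.0], [88.0, 242.0]]
rim 0.0955 [[377.0, 148.0], [517.0, 326.0], [210.0, 417.0], [87.0, 228.0]]
```

View pics/crop5b.png

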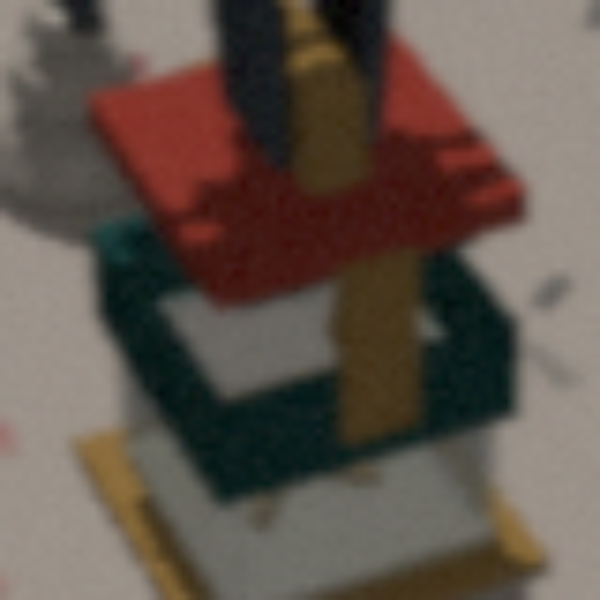

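Emit:
step_arm(
  increments=[
    {"linear":[-0.001,0.006,0.0007],"delta_rot":[0.001,0,0.001],"hand":10},
    {"linear":[-0.001,0.012,0.0007],"delta_rot":[0.001,0,0.001],"hand":10},
    {"linear":[-0.001,0.018,0.0007],"delta_rot":[0.001,0,0.001],"hand":10},
    {"linear":[-0.001,0.018,0.0007],"delta_rot":[0.001,0,0.001],"hand":10},
    {"linear":[-0.001,0.018,0.0007],"delta_rot":[0.001,0,0.001],"hand":10},
  ],
)

```text
clock: 8.07
ee_pos: [0.5381, -0.1872, 0.142]
eef_rot: [-0.706, -0.045, 0.044, 0.706]
wrist_force: [0.2, 0.2, -1.9]
width: 0.0198
```

Emit:
step_arm(
  increments=[
    {"linear":[0,0.003,0],"delta_rot":[0,0,0],"hand":10},
    {"linear":[0,0.006,0],"delta_rot":[0,0,0],"hand":10},
    {"linear":[0,0.006,0],"delta_rot":[0,0,0],"hand":10},
  ],
)

```text
clock: 8.32
ee_pos: [0.5381, -0.1872, 0.1388]
eef_rot: [-0.706, -0.045, 0.044, 0.706]
wrist_force: [-0.3, 0.1, -2.6]
width: 0.0198
```

Emit:
step_arm(
  increments=[
    {"linear":[0,0.003,0],"delta_rot":[0,0,0],"hand":10},
    {"linear":[0,0.006,0],"delta_rot":[0,0,0],"hand":10},
    {"linear":[0,0.006,0],"delta_rot":[0,0,0],"hand":10},
  ],
)

```text
clock: 8.57
ee_pos: [0.5381, -0.1872, 0.1356]
eef_rot: [-0.706, -0.045, 0.044, 0.706]
wrist_force: [0.8, 0.7, -1.1]
width: 0.0198
```

Emit:
step_arm(
  increments=[
    {"linear":[0,0.002,0],"delta_rot":[0,0,0],"hand":10},
    {"linear":[0,0.004,0],"delta_rot":[0,0,0],"hand":10},
    {"linear":[0,0.004,0],"delta_rot":[0,0,0],"hand":10},
  ],
)

```text
clock: 8.82
ee_pos: [0.5382, -0.1871, 0.1335]
eef_rot: [-0.706, -0.045, 0.044, 0.706]
wrist_force: [0.1, -0.1, 0.8]
width: 0.0198
```

Emit:
step_arm(
  increments=[
    {"linear":[0,0.002,0],"delta_rot":[0,0,0],"hand":10},
    {"linear":[0,0.004,0],"delta_rot":[0,0,0],"hand":10},
    {"linear":[0,0.004,0],"delta_rot":[0,0,0],"hand":10},
  ],
)

```text
clock: 9.07
ee_pos: [0.5382, -0.1872, 0.1315]
eef_rot: [-0.706, -0.045, 0.044, 0.706]
wrist_force: [0.4, -0.6, 2.2]
width: 0.0197
```

Emit:
step_arm(
  increments=[
    {"linear":[0,0.002,0],"delta_rot":[0,0,0],"hand":10},
    {"linear":[0,0.004,0],"delta_rot":[0,0,0],"hand":10},
    {"linear":[0,0.004,0],"delta_rot":[0,0,0],"hand":10},
  ],
)

```text
clock: 9.32
ee_pos: [0.5382, -0.1871, 0.1292]
eef_rot: [-0.706, -0.045, 0.044, 0.706]
wrist_force: [1.4, 1.2, -1.1]
width: 0.0198
```

Emit:
step_arm(
  increments=[
    {"linear":[0,0.002,0],"delta_rot":[0,0,0],"hand":10},
    {"linear":[0,0.003,0],"delta_rot":[0,0,0],"hand":10},
    {"linear":[0,0.003,0],"delta_rot":[0,0,0],"hand":10},
  ],
)

```text
clock: 9.57
ee_pos: [0.538, -0.187, 0.1274]
eef_rot: [-0.705, -0.045, 0.045, 0.706]
wrist_force: [1.3, 1.6, -2.3]
width: 0.0193
```

Emit:
step_arm(
  increments=[
    {"linear":[0,0.002,0],"delta_rot":[0,0,0],"hand":10},
    {"linear":[0,0.003,0],"delta_rot":[0,0,0],"hand":10},
    {"linear":[0,0.003,0],"delta_rot":[0,0,0],"hand":10},
  ],
)

```text
clock: 9.82
ee_pos: [0.5379, -0.187, 0.1257]
eef_rot: [-0.705, -0.045, 0.045, 0.706]
wrist_force: [0.5, 0.0, -2.0]
width: 0.0195
```

Emit:
step_arm(
  increments=[
    {"linear":[0,0.002,0],"delta_rot":[0,0,0],"hand":10},
    {"linear":[0,0.003,0],"delta_rot":[0,0,0],"hand":10},
    {"linear":[0,0.003,0],"delta_rot":[0,0,0],"hand":10},
  ],
)

```text
clock: 10.07
ee_pos: [0.5378, -0.1869, 0.1241]
eef_rot: [-0.705, -0.045, 0.045, 0.706]
wrist_force: [-0.4, 0.5, -1.4]
width: 0.0198
```

```bash
python3 - <<'E'
from h import *
go([.5381,-.1872,.12],7.2); print(env.sense()['ft_torque'])
for n in ['wrist','side']:
    c=cam(n)
    v=c['pixels'][100:270,180:390] if n=='wrist' else c['pixels'][200:280,240:320]
    v=cv2.resize(v,(400,400*v.shape[0]//v.shape[1]),interpolation=cv2.INTER_CUBIC); v=v[:400]; v=np.pad(v,((0,400-v.shape[0]),(0,0),(0,0)))
    globals()[n]=v
    print(env.sense()['wrist_force'])
cv2.imwrite('pics/crop6.png',np.hstack([wrist,side])[:,:,::-1])
E
```

```text
linear [0.0004, 0.0082, -0.0006] rot [-0.0005, 0.0007, 0.0002] F [-0.35  0.53 -1.36] w 0.0198 t 10.07
[-0.00032301 -0.07136494  0.01473129]
[ 0.44190973  0.38536362 -1.93861182]
[ 1.28126655  0.26532527 -2.00735141]
```

View pics/crop6.png

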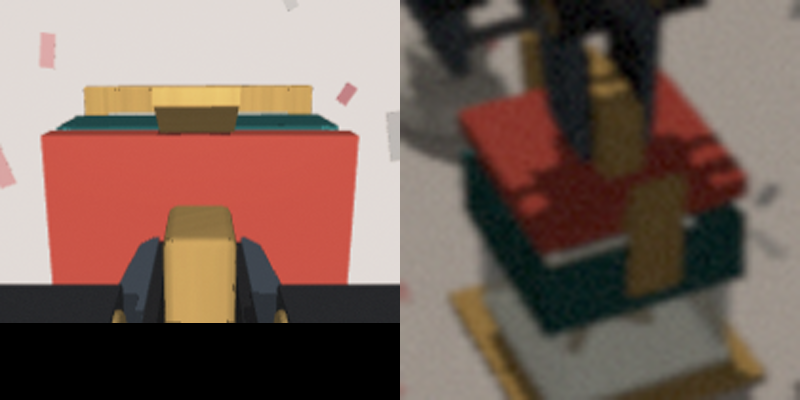

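Emit:
step_arm(
  increments=[
    {"linear":[0,0.002,0],"delta_rot":[0,0,0],"hand":10},
    {"linear":[0,0.004,0],"delta_rot":[0,0,0],"hand":10},
    {"linear":[0,0.004,0],"delta_rot":[0,0,0],"hand":10},
  ],
)

```text
clock: 10.42
ee_pos: [0.5378, -0.1869, 0.1219]
eef_rot: [-0.705, -0.045, 0.045, 0.706]
wrist_force: [0.1, 0.7, -1.9]
width: 0.0202
```

Emit:
step_arm(
  increments=[
    {"linear":[0,0.002,0],"delta_rot":[0,0,0],"hand":10},
    {"linear":[0,0.004,0],"delta_rot":[0,0,0],"hand":10},
    {"linear":[0,0.004,0],"delta_rot":[0,0,0],"hand":10},
  ],
)

```text
clock: 10.67
ee_pos: [0.5378, -0.1869, 0.1197]
eef_rot: [-0.705, -0.045, 0.045, 0.706]
wrist_force: [-0.1, 1.0, -2.4]
width: 0.0197
```

```bash
python3 - <<'E'
from h import *
go([.5381,-.1872,.12],7.2); print(env.sense()['ft_torque'])
E
```

```text
linear [0.0005, -0.0005, -0.0007] rot [-0.0006, 0.0007, 0.0] F [-0.11  1.01 -2.41] w 0.0197 t 10.67
[ 0.00360034 -0.09773689  0.06019109]
```

Emit:
step_arm(
  increments=[
    {"linear":[0,0.002,0],"delta_rot":[0,0,0],"hand":10},
    {"linear":[0,0.004,0],"delta_rot":[0,0,0],"hand":10},
    {"linear":[0,0.004,0],"delta_rot":[0,0,0],"hand":10},
  ],
)

```text
clock: 10.92
ee_pos: [0.5378, -0.1868, 0.1176]
eef_rot: [-0.705, -0.045, 0.045, 0.706]
wrist_force: [0.0, 0.4, -3.3]
width: 0.0199
```

```bash
python3 - <<'E'
from h import *
go([.5381,-.1872,.12],7.2); print(env.sense()['ft_torque'])
for n in ['wrist','side']:
    c=cam(n)
    v=c['pixels'][100:270,180:390] if n=='wrist' else c['pixels'][200:280,240:320]
    v=cv2.resize(v,(400,400*v.shape[0]//v.shape[1]),interpolation=cv2.INTER_CUBIC); v=v[:400]; v=np.pad(v,((0,400-v.shape[0]),(0,0),(0,0)))
    globals()[n]=v
    print(env.sense()['wrist_force'])
cv2.imwrite('pics/crop7.png',np.hstack([wrist,side])[:,:,::-1])
E
```

```text
linear [0.0005, -0.0049, -0.0008] rot [-0.0007, 0.0007, -0.0] F [ 0.    0.35 -3.28] w 0.0199 t 10.92
[ 0.00096946 -0.07420522  0.03160036]
[ 1.15039517  0.41048242 -3.44800959]
[ 1.76162931  0.22651413 -3.72521226]
```

View pics/crop7.png

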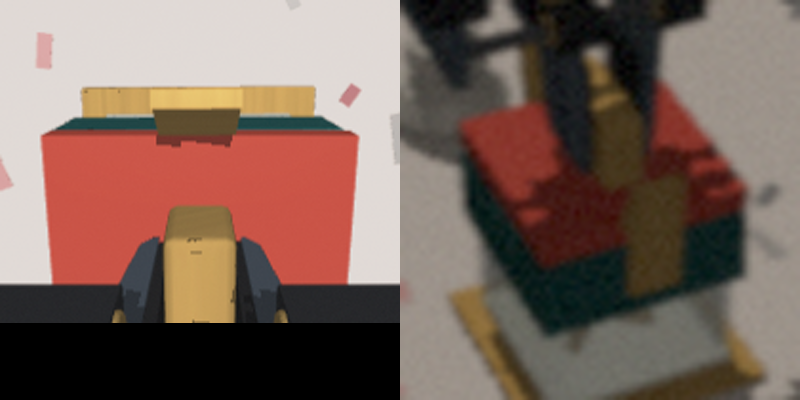

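Emit:
step_arm(
  increments=[
    {"linear":[0,0.001,0],"delta_rot":[0,0,0],"hand":10},
    {"linear":[0,0.001,0],"delta_rot":[0,0,0],"hand":10},
  ],
)

```text
clock: 11.18
ee_pos: [0.5377, -0.1868, 0.117]
eef_rot: [-0.705, -0.045, 0.045, 0.706]
wrist_force: [0.5, 1.0, -1.8]
width: 0.0198
```

Emit:
step_arm(
  increments=[
    {"linear":[0,0.001,0],"delta_rot":[0,0,0],"hand":10},
    {"linear":[0,0.001,0],"delta_rot":[0,0,0],"hand":10},
  ],
)

```text
clock: 11.35
ee_pos: [0.5377, -0.1868, 0.1165]
eef_rot: [-0.705, -0.045, 0.045, 0.706]
wrist_force: [0.2, 0.4, -0.6]
width: 0.0195
```

Emit:
step_arm(
  increments=[
    {"linear":[0,0.001,0],"delta_rot":[0,0,0],"hand":10},
    {"linear":[0,0.001,0],"delta_rot":[0,0,0],"hand":10},
  ],
)

```text
clock: 11.52
ee_pos: [0.5378, -0.1868, 0.116]
eef_rot: [-0.705, -0.045, 0.045, 0.706]
wrist_force: [1.5, 0.9, -0.5]
width: 0.0199
```

Emit:
step_arm(
  increments=[
    {"linear":[0,0.001,0],"delta_rot":[0,0,0],"hand":10},
    {"linear":[0,0.001,0],"delta_rot":[0,0,0],"hand":10},
  ],
)

```text
clock: 11.68
ee_pos: [0.5375, -0.1868, 0.115]
eef_rot: [-0.705, -0.045, 0.045, 0.706]
wrist_force: [2.2, -0.4, -20.4]
width: 0.0197
```

```bash
python3 - <<'E'
from h import *
for n in ['wrist','side','side']:
    q=env.sense(); print(q['wrist_force'].round(2),q['ft_torque'].round(2),q['ee_pos'].round(4),q['width'])
    c=cam(n)
    v=c['pixels'][100:270,180:390] if n=='wrist' else c['pixels'][200:280,240:320]
    v=cv2.resize(v,(400,400*v.shape[0]//v.shape[1]),interpolation=cv2.INTER_CUBIC); v=v[:400]; v=np.pad(v,((0,400-v.shape[0]),(0,0),(0,0)))
    globals()[n]=v
q=env.sense(); print(q['wrist_force'].round(2),q['ft_torque'].round(2),q['ee_pos'].round(4),q['width'])
cv2.imwrite('pics/crop8.png',np.hstack([wrist,side])[:,:,::-1])
E
```

```text
[  2.24  -0.38 -20.4 ] [-0.12 -0.41  0.16] [ 0.5375 -0.1868  0.115 ] 0.01974739662533958
[ 0.69 -0.89 -8.34] [-0.12 -0.32 -0.01] [ 0.5372 -0.1867  0.1148] 0.019620620681608195
[  1.48   0.02 -12.57] [-0.21 -0.08 -0.02] [ 0.5373 -0.1866  0.1148] 0.01952892119586477
[  1.03  -0.79 -13.81] [-0.21 -0.2   0.01] [ 0.5372 -0.1866  0.1148] 0.0195166029627701
```

View pics/crop8.png

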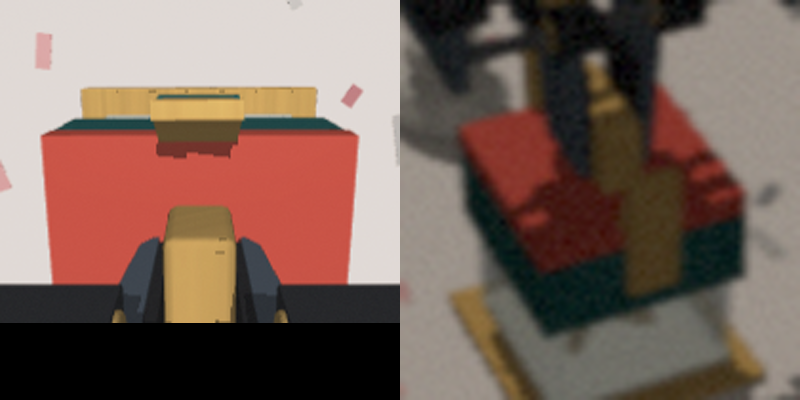

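The hook has clicked inward: teal is now visible behind its top at (197,95). It is drawing the lid down, and Fz went negative. I'll keep going down in small steps until the rim is felt.

Emit:
step_arm(
  increments=[
    {"linear":[0,0.001,0],"delta_rot":[0,0,0],"hand":10},
    {"linear":[0,0.001,0],"delta_rot":[0,0,0],"hand":10},
  ],
)

```text
clock: 12.0
ee_pos: [0.5372, -0.1866, 0.1143]
eef_rot: [-0.705, -0.044, 0.045, 0.706]
wrist_force: [0.0, 0.4, -1.6]
width: 0.0196
```

Emit:
step_arm(
  increments=[
    {"linear":[0,0.001,0],"delta_rot":[0,0,0],"hand":10},
    {"linear":[0,0.001,0],"delta_rot":[0,0,0],"hand":10},
  ],
)

```text
clock: 12.17
ee_pos: [0.5373, -0.1867, 0.114]
eef_rot: [-0.705, -0.044, 0.045, 0.706]
wrist_force: [-0.4, 0.3, -2.9]
width: 0.0196
```

Emit:
step_arm(
  increments=[
    {"linear":[0,0.001,0],"delta_rot":[0,0,0],"hand":10},
    {"linear":[0,0.001,0],"delta_rot":[0,0,0],"hand":10},
  ],
)

```text
clock: 12.33
ee_pos: [0.5375, -0.1867, 0.1136]
eef_rot: [-0.705, -0.045, 0.045, 0.706]
wrist_force: [0.2, -0.4, -1.9]
width: 0.0197
```

Emit:
step_arm(
  increments=[
    {"linear":[0,0.001,0],"delta_rot":[0,0,0],"hand":10},
    {"linear":[0,0.001,0],"delta_rot":[0,0,0],"hand":10},
  ],
)

```text
clock: 12.5
ee_pos: [0.5375, -0.1867, 0.1131]
eef_rot: [-0.705, -0.045, 0.045, 0.706]
wrist_force: [0.2, 0.4, -1.7]
width: 0.0197
```

Emit:
step_arm(
  increments=[
    {"linear":[0,0.001,0],"delta_rot":[0,0,0],"hand":10},
    {"linear":[0,0.001,0],"delta_rot":[0,0,0],"hand":10},
  ],
)

```text
clock: 12.67
ee_pos: [0.5375, -0.1867, 0.113]
eef_rot: [-0.705, -0.045, 0.045, 0.706]
wrist_force: [-1.7, 1.9, 6.1]
width: 0.0199
```

```bash
python3 - <<'E'
from h import *
import pickle
for n in ['wrist','side']:
    c=cam(n); pickle.dump(c,open(n+'9.pkl','wb'))
    v=c['pixels'][100:270,180:390] if n=='wrist' else c['pixels'][200:280,240:320]
    v=cv2.resize(v,(400,400*v.shape[0]//v.shape[1]),interpolation=cv2.INTER_CUBIC); v=v[:400]; v=np.pad(v,((0,400-v.shape[0]),(0,0),(0,0)))
    globals()[n]=v
q=env.sense(); print(q['wrist_force'].round(2),q['ft_torque'].round(2),q['ee_pos'].round(4),q['width'])
go([.5378,-.1867,.112],7.2)
cv2.imwrite('pics/crop9.png',np.hstack([wrist,side])[:,:,::-1])
E
```

```text
[-1.96  1.64  5.83] [-0.06  0.39 -0.07] [ 0.5375 -0.1867  0.113 ] 0.01973978369279207
linear [0.0006, 0.002, -0.0] rot [-0.0008, 0.0007, -0.0002] F [-1.96  1.64  5.83] w 0.0197 t 12.77
```

View pics/crop9.png

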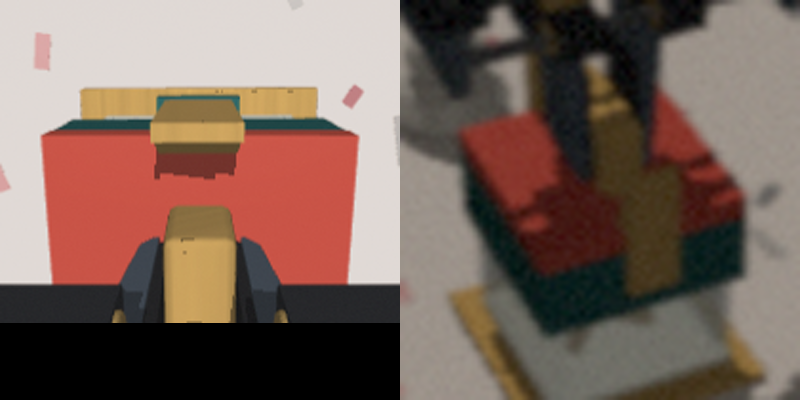

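Emit:
step_arm(
  increments=[
    {"linear":[0,0.001,0],"delta_rot":[0,0,0],"hand":10},
    {"linear":[0,0.001,0],"delta_rot":[0,0,0],"hand":10},
  ],
)

```text
clock: 12.93
ee_pos: [0.5375, -0.1867, 0.1129]
eef_rot: [-0.705, -0.045, 0.045, 0.706]
wrist_force: [-2.3, 1.7, 7.2]
width: 0.0197
```

```bash
python3 - <<'E'
from h import *
import pickle
c=cam('side'); pickle.dump(c,open('side10.pkl','wb')); a=pickle.load(open('side0.pkl','rb'))
f=lambda v:cv2.resize(v['pixels'][195:285,245:320],None,fx=5.3,fy=5.3,interpolation=cv2.INTER_CUBIC)
cv2.imwrite('pics/crop10.png',np.hstack([f(a),f(c)])[:,:,::-1])
q=env.sense(); print(q['wrist_force'].round(2),q['ft_torque'].round(2),q['ee_pos'].round(4),q['width'])
E
```

```text
[-2.83  2.55  6.69] [-0.09  0.6  -0.07] [ 0.5375 -0.1867  0.1129] 0.0196306217764637
```

View pics/crop10.png

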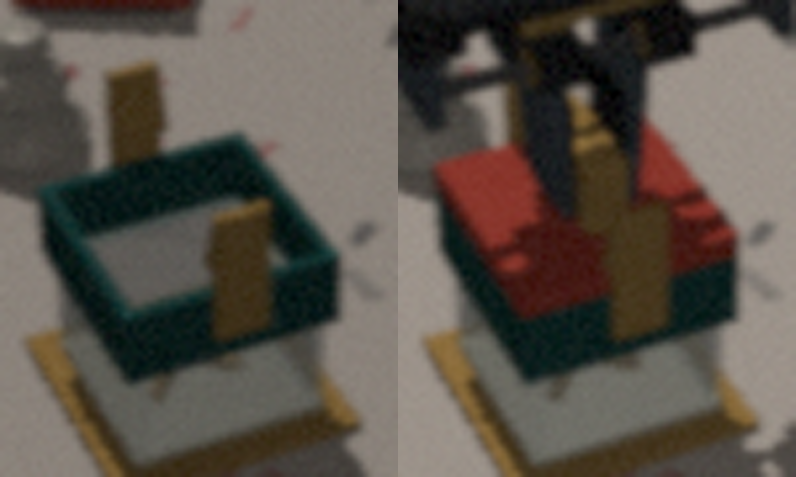

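Emit:
step_arm(
  increments=[
    {"linear":[0,0.001,0],"delta_rot":[0,0,0],"hand":10},
    {"linear":[0,0.002,0],"delta_rot":[0,0,0],"hand":10},
    {"linear":[0,0.002,0],"delta_rot":[0,0,0],"hand":10},
  ],
)

```text
clock: 13.23
ee_pos: [0.5375, -0.1867, 0.1129]
eef_rot: [-0.705, -0.045, 0.045, 0.706]
wrist_force: [-5.8, 2.0, 15.8]
width: 0.0199
```

```bash
python3 - <<'E'
from h import *
q=env.sense(); print(q['wrist_force'].round(2),q['ft_torque'].round(2),q['ee_pos'].round(4),q['width'])
print(np.degrees(R.from_quat(q['eef_rot']).as_matrix()[2]).round(2))
E
```

```text
[-5.85  2.05 15.76] [ 0.07  1.18 -0.09] [ 0.5375 -0.1867  0.1129] 0.019942058427241303
[ 2.00e-02 -5.73e+01  3.00e-02]
```

Emit:
step_arm(
  increments=[
    {"linear":[0,0,0],"delta_rot":[0,0,0],"hand":10},
    {"linear":[0,0,0],"delta_rot":[0,0,0],"hand":10},
    {"linear":[0,0,0],"delta_rot":[0,0,0],"hand":24},
    {"linear":[0,0,0],"delta_rot":[0,0,0],"hand":30},
    {"linear":[0,0,0],"delta_rot":[0,0,0],"hand":40},
    {"linear":[0,0,0],"delta_rot":[0,0,0],"hand":50},
    {"linear":[0,0,0],"delta_rot":[0,0,0],"hand":50},
    {"linear":[0,0,0],"delta_rot":[0,0,0],"hand":50},
  ],
)

```text
clock: 13.9
ee_pos: [0.5376, -0.1867, 0.1129]
eef_rot: [-0.705, -0.045, 0.045, 0.706]
wrist_force: [-0.1, -0.1, 0.5]
width: 0.0494
```

Emit:
step_arm(
  increments=[
    {"linear":[0,-0.02,0],"delta_rot":[0,0,0],"hand":50},
    {"linear":[0,-0.04,0],"delta_rot":[0,0,0],"hand":50},
    {"linear":[0,-0.07,0],"delta_rot":[0,0,0],"hand":50},
    {"linear":[0,-0.11,0],"delta_rot":[0,0,0],"hand":50},
    {"linear":[0,-0.16,0],"delta_rot":[0,0,0],"hand":50},
    {"linear":[0,-0.21,0],"delta_rot":[0,0,0],"hand":50},
    {"linear":[0,-0.26,0],"delta_rot":[0,0,0],"hand":50},
    {"linear":[0,-0.3,0],"delta_rot":[0,0,0],"hand":50},
    {"linear":[0,-0.3,0],"delta_rot":[0,0,0],"hand":50},
  ],
)

```text
clock: 14.65
ee_pos: [0.5392, -0.1875, 0.2683]
eef_rot: [0.707, 0.047, -0.043, -0.705]
wrist_force: [1.0, -1.5, 0.0]
width: 0.0502
```

```bash
python3 - <<'E'
from h import *
import pickle
for n in ['wrist','side']:
    c=cam(n); pickle.dump(c,open(n+'11.pkl','wb')); save(c,n+'11.png')
    v=c['pixels'][100:270,180:390] if n=='wrist' else c['pixels'][195:285,240:330]
    v=cv2.resize(v,(400,400*v.shape[0]//v.shape[1]),interpolation=cv2.INTER_CUBIC); v=v[:400]; v=np.pad(v,((0,400-v.shape[0]),(0,0),(0,0)))
    globals()[n]=v
cv2.imwrite('pics/crop11.png',np.hstack([wrist,side])[:,:,::-1])
q=env.sense(); print(q['wrist_force'].round(2),q['ee_pos'].round(4))
go([.42,-.10,.3],-40)
E
```

```text
[ 0.25  0.64 -0.58] [ 0.5379 -0.1869  0.2644]
linear [-0.2116, -0.0718, 0.2023] rot [-0.0002, 0.5253, 0.0016] F [ 0.25  0.64 -0.58] w 0.0499 t 14.75
```

View pics/crop11.png

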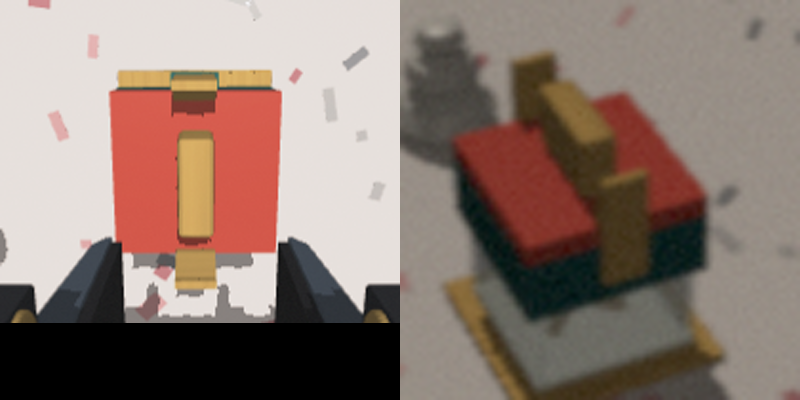

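View pics/wrist11.png

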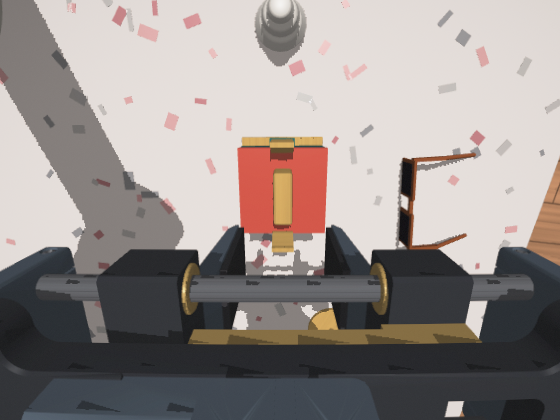

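Both hooks look closed over the plate and the lid is flat. I'll back away to compare with the starting pictures, hooks upright in each.

Emit:
step_arm(
  increments=[
    {"linear":[0,-0.03,0],"delta_rot":[0,0,0],"hand":50},
    {"linear":[-0.04,-0.06,0.03],"delta_rot":[0,0,0],"hand":50},
    {"linear":[-0.11,-0.07,0.06],"delta_rot":[0,0,0],"hand":50},
    {"linear":[-0.18,-0.07,0.12],"delta_rot":[0,0,0],"hand":50},
    {"linear":[-0.21,-0.07,0.2],"delta_rot":[0,0,0],"hand":50},
    {"linear":[-0.21,-0.07,0.28],"delta_rot":[0,0,0],"hand":50},
    {"linear":[-0.21,-0.07,0.36],"delta_rot":[0,0,0],"hand":50},
    {"linear":[-0.21,-0.07,0.44],"delta_rot":[0,0,0],"hand":50},
    {"linear":[-0.21,-0.07,0.5],"delta_rot":[0,0,0],"hand":50},
    {"linear":[-0.21,-0.07,0.5],"delta_rot":[0,0,0],"hand":50},
  ],
)

```text
clock: 15.58
ee_pos: [0.4002, 0.052, 0.2985]
eef_rot: [-0.705, -0.047, 0.046, 0.706]
wrist_force: [0.2, -0.7, 0.3]
width: 0.0499
```

```bash
python3 - <<'E'
from h import *
import pickle
s0=pickle.load(open('side0.pkl','rb')); t0=pickle.load(open('top0.pkl','rb'))
s=cam('side'); t=cam('top'); save(t,'top12.png')
for n,c in (('side12',s),('top12',t)): pickle.dump(c,open(n+'.pkl','wb'))
f=lambda v:cv2.resize(v['pixels'][200:260,255:315],(390,390),interpolation=cv2.INTER_CUBIC)
g=lambda v:cv2.resize(v['pixels'][200:270,305:375],(390,390),interpolation=cv2.INTER_CUBIC)
cv2.imwrite('pics/crop12.png',np.hstack([f(s0),f(s)])[:,:,::-1]); cv2.imwrite('pics/crop12t.png',np.hstack([g(t0),g(t)])[:,:,::-1])
# lid corners in side view
hsv=cv2.cvtColor(t['pixels'],cv2.COLOR_RGB2HSV)
m=(((hsv[...,0]<8)|(hsv[...,0]>172))&(hsv[...,1]>120)&(hsv[...,2]>60)).astype(np.uint8); m[:,:300]=0; m[:,380:]=0; m[:190]=0;m[280:]=0
m=cv2.morphologyEx(m,cv2.MORPH_CLOSE,np.ones((15,15)))
ct=max(cv2.findContours(m,0,cv2.CHAIN_APPROX_NONE)[0],key=cv2.contourArea)
print(cv2.minAreaRect(onz(t,ct.reshape(-1,2),.108)[:,:2].astype(np.float32)))
for nm,a,b in (('side',s0,s),('top',t0,t)):
  for k,(c) in enumerate((a,b)):
    h=cv2.cvtColor(c['pixels'],cv2.COLOR_RGB2HSV); 
    bm=((h[...,0]>12)&(h[...,0]<28)&(h[...,1]>120)).astype(np.uint8)
    box=(200,262,255,315) if nm=='side' else (205,260,308,372)
    z=np.zeros_like(bm); z[box[0]:box[1],box[2]:box[3]]=bm[box[0]:box[1],box[2]:box[3]]
    n,l,st,ce=cv2.connectedComponentsWithStats(z)
    print(nm,k,[(st[i].tolist(),ce[i].round(1).tolist()) for i in range(1,n) if st[i,4]>25])
print(env.sense()['ee_pos'],env.sense()['clock'])
E
```

```text
((0.5398588180541992, -0.18764638900756836), (0.10054577142000198, 0.10055610537528992), 7.319698810577393)
side 0 [([266, 208, 9, 18, 131], [270.0, 216.0]), ([285, 233, 11, 26, 230], [290.1, 245.4])]
side 1 [([266, 208, 30, 51, 613], [282.2, 231.9])]
top 0 [([356, 219, 8, 14, 73], [359.1, 225.6]), ([311, 221, 48, 39, 362], [327.9, 246.3]), ([331, 229, 10, 16, 44], [334.5, 236.9])]
top 1 [([356, 219, 8, 14, 72], [359.1, 225.5]), ([311, 221, 48, 39, 353], [328.0, 246.2]), ([328, 222, 23, 13, 213], [338.8, 228.3])]
[0.40128583 0.04865283 0.29858909] 15.6833
```

View pics/crop12.png

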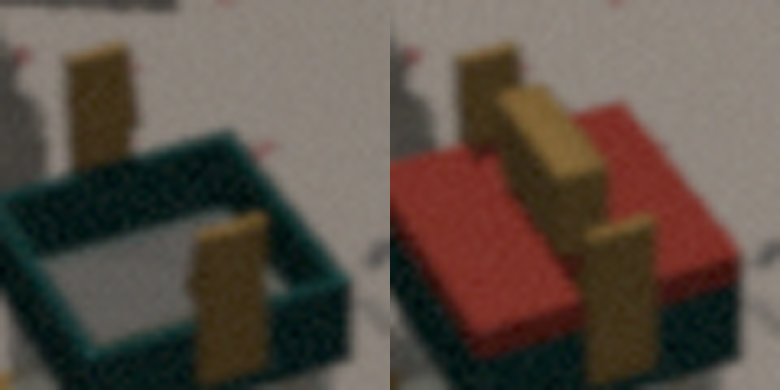

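View pics/crop12t.png

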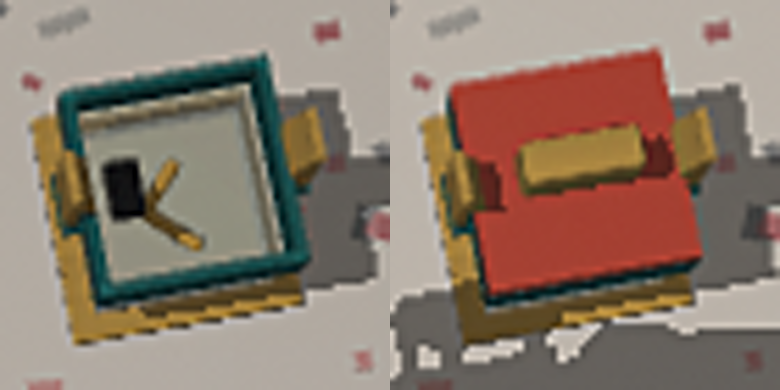

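View pics/top12.png

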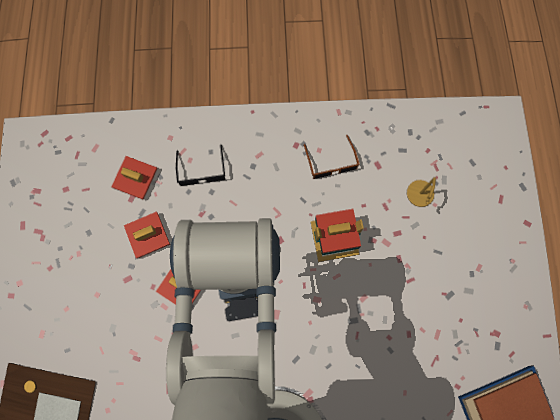

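Both hooks match their upright starting pixels: hook_a is at (359,225) in the top view in both pictures, and the hook tops in the side view are unchanged. The lid measures 100.5 × 100.6 mm at the seated height, with yaw 7.3°, so it is flat. The other objects have not moved. Handing in.

```bash
python3 -c "
from h import *
print(env.sense()['joint_vel'].round(3)); print(env.close_job())"
```

```text
[-0.049  0.006 -0.009 -0.003  0.001 -0.016]
the job is handed in; nothing more can be done
None
```

The coral-red lid is on the canister, level on the rim, with both hooks clicked over its edges. I let go of it and handed the job in at about 15.7 s, with the arm backed clear and touching nothing.

**What I did:** Of the four identical lids I took the one farthest to the robot's right, at about (0.594, 0.160). I gripped it by the handle and lowered it in steps of 3 mm down to 0.5 mm, reading the force at each step. I felt light resistance on the hook slopes, then a snap that pulled the lid down, then the rim at about 96 mm. A last firm push put about 18 N on the canister, the highest downward push I read. Force was only read at the end of each move.

**Last checks:**
- **Hooks:** in the side view both hook tops sit at the same pixels as at the start, so both are upright. The top view agrees.
- **Lid:** from the top view it measures 100.5 × 100.6 mm at seated height, turned 7.3° against about 7.2° for the canister, so it sits square and flat.
- **Other objects:** the sunglasses, sculpture and key hook show no movement in the pictures.

**What disagreed:**
- **Camera positions:** the wrist and top cameras differed by about 2–3 mm on where the canister and lid were. I aimed between them, and the plug went in with only small sideways forces of up to about 6 N.
- **Force reading at the snap:** the wrist force briefly read about −20 N (downward). I took this as the hooks drawing the lid down, and it cleared on the next step.

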